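# Work the pedal of the counter bin and ease its lid shut

### The job

The bowl with the blue flowers is in the way of the little pedal bin: without lifting it, push it along the shelf to the side away from the dish rack until no part of it stands in front of the pedal. Then press the pedal right down with your fingertips so that the lid stands fully open, keep it there for about three seconds while I drop the tea leaves in, and let the pedal up slowly so that the lid comes down gently and does not slam. Work the lid by its pedal only, do not touch it, and leave everything else on the shelf where it is.

Things in the scene. Friction and masses are not known exactly. Their poses are not given: they have to be found in the camera images.
- bin: Small round steel pedal bin on a black foot, 150 mm across, 230 mm tall over its domed lid; it does not move. Origin: centre of its underside, on the shelf; own z up. Own -x points to its front, where the pedal sticks out (roughly towards the robot, turned by up to 0.3 rad); own +y (about the world's +y) to the fixed dish rack. The front wall lies at own x = -75 mm.
- pedal_press (a point): Middle of the pedal's tread, where it is pressed; moves with it. The pedal is a ribbed steel plate, 56 mm wide (bin's own y), 6 mm thick, low on the bin's front, ending 52 mm out from the wall. At rest this point is 34 mm above the shelf and 32 mm out from the wall, the plate sloping up to its front edge by 0.13 rad; fully pressed it is 12 mm above the shelf, sloping down by 0.13 rad.
- bin_pedal (a joint): Pedal angle in rad: 0 up (at rest, lid shut), 0.262 down on its stop. Pivot under the bin, 20 mm above the shelf at own x = -20 mm. Linked to the lid: lid angle = 4.77 x pedal angle. No spring: the lid's weight alone pushes the pedal up, so it follows a rising finger; it takes 7 to 11 N to start it, less as the lid rises.
- bin_lid (a joint): Lid angle in rad: 0 shut, 1.25 fully open. Hinged at the back of the bin (own x = +84 mm, 206 mm above the shelf), it opens upward, away from the pedal, and drops shut at once if the pedal is let go. Closing faster than 1.5 rad/s (about 28 mm/s at the tread) counts as slamming.
- lid_top (a point): Middle of the top of the bin's domed round steel lid (158 mm across, 24 mm high), 227 mm above the shelf when shut; moves with the lid.
- bowl: Small white ceramic bowl with a blue rim and blue flowers round its outside, loose, about 0.24 kg: 110 mm across from 24 mm above the shelf up to its rim at 48 mm, foot 76 mm across, wall 4 mm. Origin: centre of its underside. It starts in front of the pedal, its centre 185 to 200 mm in front of the bin's centre.
- tumbler: Steel tumbler, 74 mm across at the rim, 100 mm tall, loose bystander near the bin. Origin: centre of its underside.
- mug: White ceramic mug, 76 mm across, 85 mm tall, its handle reaching 70 mm from the axis, loose bystander near the bin. Origin: centre of its underside.
- katori: Small plain steel bowl, 90 mm across, 40 mm tall, loose bystander near the bin. Origin: centre of its underside.
- plate: Steel quarter plate, 180 mm across, 15 mm high, lying flat on the -y part of the shelf, loose bystander. Origin: centre of its underside.
- bottle: Clear dish-soap bottle, 64 mm across, 190 mm tall, loose bystander at the back of the -y part of the shelf. Origin: centre of its underside.
- teaspoon: Steel teaspoon, 140 mm long, lying flat on the near -y part of the shelf, loose bystander. Origin: middle of its length, on the shelf.
Mind the look-alikes: they are no part of the job. What is shaped like the bowl but orange, pink or purple is not meant.

How it is judged (in metres and radians):
On the way, in this order (a step that is already met when the one before it is completed fails the run):
1. the bowl has been slid clear of the pedal, to the side away from the rack (y of bowl in the frame of bin below -0.082 m), for 0.2 s.
2. the lid is held fully open by the pedal (value of joint bin_lid above 1.12 rad), for 2.5 s.
3. the lid is shut again (value of joint bin_lid below 0.04 rad), for 0.3 s.
At the end, for the whole second after the job is handed in: After 2.5 s above 1.12 rad the lid is shut (below 0.04 rad) and still; the bowl stands upright and still on the shelf, its centre over 82 mm from the bin's middle plane on the side away from the rack; the six loose bystanders are within 20 mm of where they began (value of joint bin_lid below 0.04 rad and velocity of joint bin_lid below 0.05 rad/s and y of bowl in the frame of bin below -0.082 m and angle between bowl's own z axis and vertical below 0.1 rad and height (world z) of bowl below 0.006 m and linear speed of bowl below 0.02 m/s and distance of each of tumbler, mug, katori, plate, bottle, teaspoon from where it was at the start of the episode below 0.02 m); the robot touches nothing.
It fails at once if the lid falls faster than 1.5 rad/s (slams) (velocity of joint bin_lid below -1.5 rad/s).
It fails at once if the robot touches the lid (contact force between any of the fingers, the arm and bin_lid above 0.5 N).
It fails at once if the bowl is lifted or tipped (height (world z) of bowl above 0.012 m or angle between bowl's own z axis and vertical above 0.3 rad).
It fails at once if a bystander is moved or knocked over (distance of any of tumbler, mug, katori, plate, bottle, teaspoon from where it was at the start of the episode above 0.02 m).
It also fails if it takes over 70 s, if anything falls off the work surface, if the arm or the gripper's body presses on something with over 40 N, if the wrist force passes 120 N, or if a joint passes its speed limit or range.

### The arm

A 7-joint arm with a two-finger parallel gripper is mounted at the origin on the work surface. World frame = base frame: x ahead of the robot, y to its left, z up, the work surface at z = 0. Lengths are in mm, angles in rad, forces in N, time in s.
With the tool pointing down it reaches from about 350 to 900 mm from the base axis. Payload 8.1 kg.
Tool frame: the origin (TCP) lies between the finger pads; the fingertips stand 11 mm ahead of it and the grasp point (between the pads) lies 8 mm behind it; y points along the fingers, x is the direction in which the jaws open and shut, and the axes are right-handed (so a half turn about y gives the same grasp; the last joint's range is limited). The gripper opens to 92 mm and grips with 3 to 60 N. Pads are 19 mm wide; open, the fingers measure 130 mm over their backs; the gripper's body (75 mm by 190 mm) begins 47 mm behind the grasp point.
Start: joints at [-1.399, 0.434, 0.025, 1.573, -0.012, 1.134, -0.075], TCP at [169.623, 601.555, 237.742] pointing down, gripper open.
Joint ranges: [-2.62, 2.62], [-0.44, 2.09], [-1.27, 1.32], [0.08, 2.57], [-1.32, 4.46], [0.12, 2], [-2.74, 2.74]. Speed limits (rad/s): [2.22, 2.22, 3.01, 3.01, 3.14, 3.14, 3.14].

### API

Orientations are given as a unit quaternion [x, y, z, w].
In Python, from station import manip gives the robot as it stands. The module is installed in compiled form; this text tells all that it offers.
- The arm moves only by the shell command python3 -m inch 'ROWS' [FORCE]. ROWS is JSON, a list of rows, each a list of 3 entries, a list of its own where there are three numbers: the turn, a rotation vector about the tool's x, y, z in degrees, then the shift along the tool's x, y, z in cm, then the finger opening in cm, from 0 to 9.18. In form: [[[rx, ry, rz], [tx, ty, tz], claw], ...]. A call has 1 to 20 rows; each row shifts and turns the pose as measured when the row begins, along the tool's axes as they then stand; what a row does not reach is not made up. A row lasts 1/10 s, in which the tool goes at most 50 mm and 8.59 degrees, less where a joint would pass 70% of its speed; a pose out of reach is approached as far as the arm can. A call with a gripper value outside its range is refused whole. The fingers move at their own pace and stop on an object; FORCE is the grip in N (left out, the last holds). Time passes only in rows, so rows that do not move let the fingers close. It gives the time, the measured TCP pose, the force and the opening at its end, in the units of the state.
- manip.get_state(): the state, without advancing time (a new reading comes with each control period).
- manip.read_camera(name): name is "scene" or "side" or "wrist"; returns a dict with "img" (480x640x3 uint8, red, green, blue), "z_map" (480x640 float32, mm along the optical axis (not along the pixel's ray), 0 where there is no reading), "vfov" (degrees; the focal length in pixels is half the picture's height over the tangent of half this angle, whatever the lens; pixels are square), "cx", "cy" (the principal point, pixels), "k1" (the pictures are not rectified: a ray, as slopes to the right and down, at radius r is drawn at 1 + k1 r^2 times it, then the intrinsics apply), "position" and "attitude" of the camera in the world; the wrist camera has in their place "hand_eye" (4x4, takes a point from camera to tool coordinates, whose origin is the TCP and whose axes are the tool frame's). Camera axes: x right, y up, looking along -z (the intrinsics and any distortion apply to the point x, -y, -z); pixel columns grow to the right and rows downward; lengths in mm; the calibration is good to about 2 mm. A picture is of the moment at which its call begins: read the wrist's pose just before it.
- manip.job_done(): hands the job in, once; it reports no verdict.
The state is a dict: "t": time; "qpos": joint angles; "joint_velocities": joint speeds; "tau": joint torques, N m; "tool_pos": TCP position; "orientation": TCP orientation; "wrist_force": force on the tool from outside, world axes, zero at the start; "ft_torque": the same for the moment, N m; "finger_gap": opening from 0.0 (shut) to 1.0 (fully open).
Only numpy, scipy, OpenCV 4.12 (cv2) and the standard library are available. Lean on these libraries where they do the work, as an engineer would, in place of code of your own. Each camera call takes 0.05 s, during which the arm holds its last target. There are 200 camera calls.

## Working session

There is one attempt and no reset: what is moved stays moved. The work goes in short steps, Python scripts to look and compute and a shell command to move; the robot and the scene stay as the last step left them, time stands still between calls to the robot, and variables do not carry over. Pictures are saved under pics/ and viewed, about 8 in all and at most 12, crops included, and the job is handed in when it is done.

```bash
mkdir -p pics; cat > h.py <<'E'
import numpy as np, cv2
from scipy.spatial.transform import Rotation as R
from station import manip
def cam(name):
    s=manip.get_state(); c=manip.read_camera(name)
    if 'hand_eye' in c:
        T=np.eye(4);T[:3,:3]=R.from_quat(s['orientation']).as_matrix();T[:3,3]=s['tool_pos']
        c['M']=T@np.array(c['hand_eye'])
    else:
        T=np.eye(4);a=np.array(c['attitude'])
        T[:3,:3]=R.from_quat(a).as_matrix() if a.shape==(4,) else a
        T[:3,3]=c['position'];c['M']=T
    return c
def K(c):
    f=240/np.tan(np.radians(c['vfov'])/2); return np.array([[f,0,c['cx']],[0,f,c['cy']],[0,0,1.]]),np.array([c['k1'],0,0,0,0.])
def slopes(c,uv):
    k,d=K(c); return cv2.undistortPoints(np.array(uv,float).reshape(-1,1,2),k,d).reshape(-1,2)
def plane(c,uv,z):
    s=slopes(c,uv); D=np.c_[s[:,0],-s[:,1],-np.ones(len(s))]@c['M'][:3,:3].T; o=c['M'][:3,3]
    return o+D*((z-o[2])/D[:,2])[:,None]
def depth(c,uv):
    uv=np.array(uv,int).reshape(-1,2); s=slopes(c,uv); z=c['z_map'][uv[:,1],uv[:,0]].astype(float)
    return (np.c_[s[:,0]*z,-s[:,1]*z,-z])@c['M'][:3,:3].T+c['M'][:3,3]
def save(n,img): cv2.imwrite('pics/'+n+'.png',cv2.cvtColor(img,cv2.COLOR_RGB2BGR))
E
python3 - <<'E'
from h import *
s=manip.get_state();print({k:np.round(v,3).tolist() for k,v in s.items()})
a=cam('scene');b=cam('side')
for c in(a,b):print(c['vfov'],c['k1'],np.round(c['M'],3).tolist())
save('scene',a['img']);save('side',b['img'])
E
```

```text
{'t': 0.0, 'qpos': [-1.399, 0.435, 0.025, 1.574, -0.012, 1.134, -0.075], 'joint_velocities': [-0.0, 0.001, 0.001, -0.001, -0.001, -0.0, 0.0], 'tau': [0.0, -66.786, 0.985, -31.445, -0.061, 0.043, 0.0], 'tool_pos': [169.495, 601.073, 236.928], 'orientation': [0.564, 0.426, -0.427, -0.563], 'wrist_force': [-1.048, -0.676, 0.203], 'ft_torque': [-0.03, -0.037, -0.066], 'finger_gap': 1.0}
47.071358261584955 -0.007027236460834984 [[0.958, -0.213, 0.19, 778.587], [0.285, 0.692, -0.663, -947.518], [0.01, 0.69, 0.724, 1117.446], [0.0, 0.0, 0.0, 1.0]]
45.200307030764435 -0.04113950206333991 [[0.955, 0.196, -0.224, 227.023], [-0.297, 0.612, -0.733, -1118.726], [-0.007, 0.766, 0.643, 1086.222], [0.0, 0.0, 0.0, 1.0]]
```

View pics/scene.png

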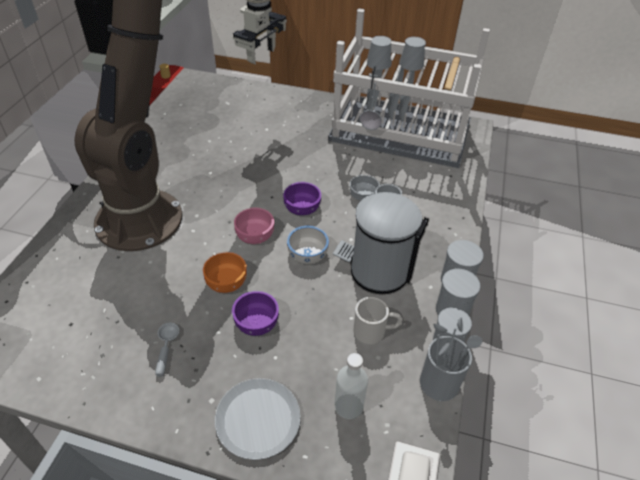

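View pics/side.png

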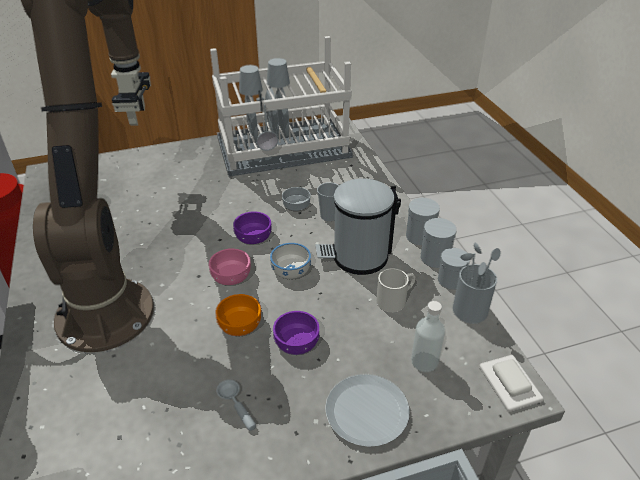

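The wanted bowl is the white one with the blue rim, at scene (308,245) and side (291,260). The look-alikes in the scene view are purple (302,199), pink (254,227), orange (225,273) and purple (256,313). The bin is at scene (388,245) with its pedal at (345,250), and the mug is at (372,320).

```bash
cat > meas.py <<'E'
from h import *
def circ(P):
    A=np.c_[2*P[:,:2],np.ones(len(P))];s=np.linalg.lstsq(A,(P[:,:2]**2).sum(1),rcond=None)[0]
    return s[:2],np.sqrt(s[2]+s[0]**2+s[1]**2)
def cloud(c):
    v,u=np.mgrid[0:480,0:640];uv=np.c_[u.ravel(),v.ravel()]
    P=depth(c,uv);P[c['z_map'].ravel()==0]=np.nan
    return P.reshape(480,640,3)
def near(P,ctr,r,z0,z1):
    d=np.hypot(P[...,0]-ctr[0],P[...,1]-ctr[1]);return (d<r)&(P[...,2]>z0)&(P[...,2]<z1)
E
python3 - <<'E'
from meas import *
px={'scene':dict(bowl=(308,245),pur1=(302,199),pink=(254,227),orange=(225,273),pur2=(256,313),bin=(388,215),mug=(372,308),ped=(345,250),kat=(365,185),bottle=(352,385),spoon=(168,345),plate=(258,420)),
'side':dict(bowl=(291,260),pur1=(252,227),pink=(230,266),orange=(239,315),pur2=(297,332),bin=(364,195),mug=(393,290),ped=(326,251),kat=(296,199),tum=(328,190),bottle=(428,350),spoon=(237,402),plate=(367,410))}
for n in px:
    c=cam(n);P=cloud(c);np.save(n+'P.npy',P)
    print(n,'floor z',np.round(np.nanpercentile(P[300:440,200:330,2],[5,50]),1))
    for k,(u,v) in px[n].items(): print(k,P[v,u].round(0),end=' ')
    print()
    for k in('bowl','pur1','pink','orange','pur2'):
        u,v=px[n][k];ctr=P[v,u,:2]
        for _ in range(4):
            m=near(P,ctr,68,42,56);ctr,r=circ(P[m])
        print(k,ctr.round(1),r.round(1),m.sum())
    # bin lid rim: highest
    u,v=px[n]['bin'];m=near(P,P[v,u,:2],120,195,235);Q=P[m];h=cv2.minEnclosingCircle(Q[:,:2].astype(np.float32));print('lid',h,m.sum(),Q[:,2].max())
    m=near(P,h[0],85,205,222);print('lid circ top ring',circ(P[near(P,h[0],85,212,218)]))
    m=near(P,h[0],77,60,190);print('wall',circ(P[m]),m.sum())
    # pedal
    u,v=px[n]['ped'];m=near(P,P[v,u,:2],45,22,45);dd=np.hypot(*(P[...,:2]-h[0]).transpose(2,0,1));m&=(dd>85)&(dd<140);Q=P[m]
    print('ped',m.sum(),Q.mean(0).round(1),np.percentile(Q,[2,98],axis=0).round(1).tolist())
E
```

```text
scene floor z [-1.9  2.4]
bowl [497.  43.   5.] pur1 [427. 217.   6.] pink [332.  63.   7.] orange [ 318. -117.    5.] pur2 [ 440. -214.    7.] bin [704.  -8. 226.] mug [ 713. -147.   49.] ped [604.  26.  37.] kat [594. 330.  10.] bottle [ 719. -404.  132.] spoon [ 274. -360.    6.] plate [ 539. -472.    4.] 
bowl [502.4  19.5] 52.8 311
pur1 [434.7 191.6] 52.9 268
pink [340.1  45.5] 52.9 293
orange [ 327.4 -134.4] 52.9 340
pur2 [ 447.7 -232.3] 52.7 385
lid ((711.14501953125, 7.789177417755127), 88.6297836303711) 2805 232.75577621530158
lid circ top ring (array([705.87719869,  11.00813255]), np.float64(74.2638018209811))
wall (array([704.48251785,  13.30149821]), np.float64(76.12539881149016)) 1829
ped 289 [602.1  25.6  35.7] [[578.9, -0.2, 28.1], [624.0, 56.9, 41.4]]
side floor z [-2.7  1.5]
bowl [511.  51.   4.] pur1 [438. 221.  11.] pink [343.  75.   7.] orange [ 330. -113.    8.] pur2 [ 455. -206.    2.] bin [696.  -9. 228.] mug [ 702. -211.   77.] ped [607.  29.  30.] kat [604. 327.   3.] tum [684. 244.  76.] bottle [ 700. -411.   81.] spoon [ 273. -374.   21.] plate [ 539. -466.    2.] 
bowl [500.8  18.7] 53.0 307
pur1 [433.  190.8] 52.8 263
pink [338.   44.6] 52.9 292
orange [ 325.6 -135.5] 52.9 364
pur2 [ 445.9 -233.3] 52.7 394
lid ((711.165771484375, 4.022648334503174), 89.34874725341797) 2040 232.05402877352049
lid circ top ring (array([705.93040465,  10.0738057 ]), np.float64(74.1250403718669))
wall (array([705.47354543,  12.3309085 ]), np.float64(76.49038823917657)) 1636
ped 263 [603.4  25.6  35.5] [[576.4, -0.1, 29.5], [628.5, 55.7, 41.7]]
```

```bash
python3 - <<'E'
from meas import *
s=manip.get_state();print(R.from_quat(s['orientation']).as_matrix().round(3))
c=cam('side');save('crop',cv2.resize(c['img'][150:350,200:440],None,fx=3,fy=3))
P=np.load('sideP.npy')
for nm,ctr,r,z in(('mug',(702,-190),60,(20,82)),('tum',(684,244),60,(20,98)),('kat',(604,327),70,(25,45)),('bottle',(705,-411),60,(20,180))):
    for f in('scene','side'):
        Q=np.load(f+'P.npy');Q=Q[near(Q,ctr,r,*z)];print(nm,f,len(Q),Q.mean(0).round(0),np.percentile(Q,[2,98],axis=0).round(0).tolist())
E
```

```text
[[ 0.271 -0.    -0.962]
 [ 0.962 -0.001  0.271]
 [-0.001 -1.    -0.   ]]
mug scene 944 [ 717. -182.   52.] [[682.0, -218.0, 21.0], [753.0, -144.0, 81.0]]
mug side 907 [ 713. -185.   54.] [[677.0, -219.0, 22.0], [749.0, -144.0, 81.0]]
tum scene 139 [673. 244.  86.] [[634.0, 223.0, 44.0], [707.0, 267.0, 98.0]]
tum side 350 [669. 221.  66.] [[644.0, 185.0, 22.0], [701.0, 252.0, 96.0]]
kat scene 179 [592. 321.  35.] [[554.0, 260.0, 25.0], [634.0, 344.0, 44.0]]
kat side 196 [600. 312.  34.] [[553.0, 259.0, 26.0], [639.0, 343.0, 44.0]]
bottle scene 1343 [ 717. -401.  103.] [[687.0, -414.0, 24.0], [745.0, -371.0, 170.0]]
bottle side 1379 [ 704. -400.   98.] [[683.0, -416.0, 23.0], [737.0, -371.0, 170.0]]
```

View pics/crop.png

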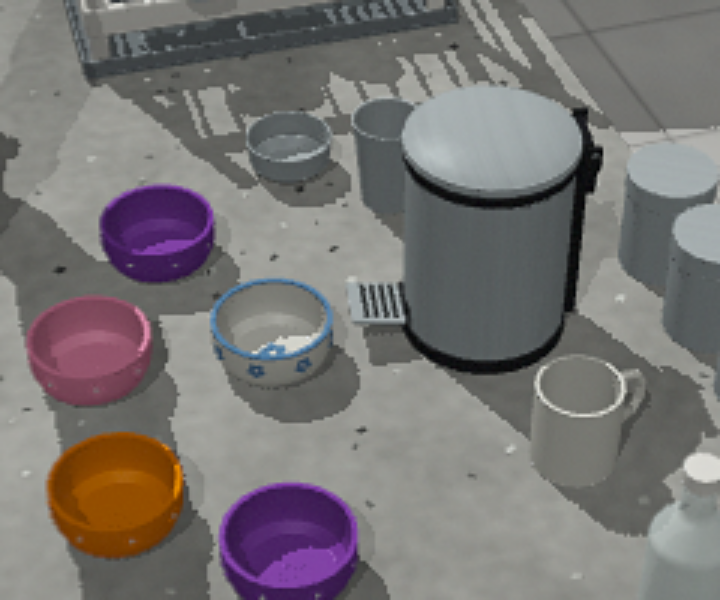

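The crop confirms it: the white bowl with blue rim and flowers is at crop (272,332), with the pedal at crop (378,302). I'll turn the tool to the bin's axes, shut the fingers and travel high.

```bash
cat > go.py <<'E'
# usage: go.py u v z  -> shift needed (cm, tool axes) to TCP at bin-frame (u,v) and world z; also yaw/tilt
from h import *; import sys
B=np.array([705,12.]);yaw=-.135;ex=np.array([np.cos(yaw),np.sin(yaw)]);ey=np.array([-ex[1],ex[0]])
s=manip.get_state();p=np.array(s['tool_pos']);M=R.from_quat(s['orientation']).as_matrix()
print('t',round(s['t'],2),'bin uv',((p[:2]-B)@ex).round(1),((p[:2]-B)@ey).round(1),'z',p[2].round(1),'F',np.round(s['wrist_force'],1),'gap',round(s['finger_gap'],3))
if len(sys.argv)>3:
    u,v,z=map(float,sys.argv[1:4]);t=np.r_[B+u*ex+v*ey,z]
    print('shift cm',(M.T@(t-p)/10).round(2))
F=np.c_[np.r_[ey,0],[0,0,-1],np.r_[-ex,0]]
print('rotvec deg to bin-aligned',np.degrees(R.from_matrix(M.T@F).as_rotvec()).round(2))
E
python3 -m inch '[[[0,-7.9,0],[0,0,0],0],[[0,0,0],[-3.4,0,-3.4],0],[[0,0,0],[-3.4,0,-3.4],0],[[0,0,0],[-3.4,0,-3.4],0],[[0,0,0],[-3.4,0,-3.4],0],[[0,0,0],[-3.4,0,-3.4],0],[[0,0,0],[-3.4,0,-3.4],0],[[0,0,0],[-3.4,0,-3.4],0],[[0,0,0],[-3.4,0,-3.4],0],[[0,0,0],[-3.4,0,-3.4],0],[[0,0,0],[-3.4,0,-3.4],0],[[0,0,0],[0,0,0],0]]'; python3 go.py -202.6 100 100
```

```text
t: 1.45
tool_pos: [471.3, 206.4, 235.7]
orientation: [-0.531, -0.468, 0.467, 0.531]
wrist_force: [-0.0, 0.8, 0.5]
finger_gap: 0.021
t 1.45 bin uv -257.7 161.2 z 235.7 F [-0.   0.8  0.5] gap 0.021
shift cm [-6.18 13.57 -5.45]
rotvec deg to bin-aligned [0.03 0.49 0.05]
```

```bash
python3 -m inch '[[[0,0.5,0],[-3,0,-2.7],0],[[0,0,0],[-3.1,0,-2.7],0],[[0,0,0],[0,4,0],0],[[0,0,0],[0,4,0],0],[[0,0,0],[0,4,0],0],[[0,0,0],[0,0,0],0]]'; python3 go.py -202.6 100 23; python3 - <<'E'
from h import *
save('s2',cam('side')['img'])
E
```

```text
t: 2.05
tool_pos: [521.2, 136.8, 114.2]
orientation: [0.534, 0.467, -0.462, -0.533]
wrist_force: [-0.9, -0.2, -0.5]
finger_gap: 0.003
t 2.05 bin uv -198.9 99.0 z 114.2 F [-0.9 -0.2 -0.5] gap 0.003
shift cm [0.06 9.12 0.43]
rotvec deg to bin-aligned [ 0.35 -0.22  0.24]
```

View pics/s2.png

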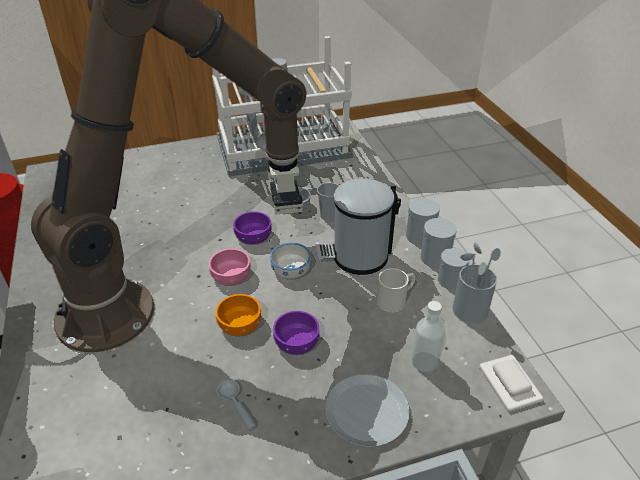

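The gripper is at (287,190), over the gap between the bowl (291,260) and the katori, and clear of both. Next I lower it and approach.

```bash
python3 -m inch '[[[0,0,0],[0,3,0.4],0],[[0,0,0],[0,3,0],0],[[0,0,0],[0,2,0],0],[[0,0,0],[0,1,0],0],[[0,0,0],[0,0,0],0]]'; python3 go.py -202.6 58 24
```

```text
t: 2.6
tool_pos: [527.4, 143.5, 35.0]
orientation: [0.535, 0.474, -0.456, -0.53]
wrist_force: [-0.2, 0.6, 0.5]
finger_gap: 0.002
t 2.6 bin uv -193.7 106.4 z 35.0 F [-0.2  0.6  0.5] gap 0.002
shift cm [-4.85  1.01  0.9 ]
rotvec deg to bin-aligned [ 1.26 -0.08  0.83]
```

```bash
python3 -m inch '[[[1.2,0,0.8],[-0.6,0.6,0.8],0],[[0,0,0],[-1,0.5,0.2],0],[[0,0,0],[-1,0,0],0],[[0,0,0],[-1,0,0],0],[[0,0,0],[-1,0,0],0],[[0,0,0],[0,0,0],0]]'; python3 go.py -202.6 -26 24
```

```text
t: 3.2
tool_pos: [512.8, 95.4, 27.8]
orientation: [0.534, 0.466, -0.463, -0.532]
wrist_force: [-0.1, 0.3, -0.3]
finger_gap: -0.0
t 3.2 bin uv -201.7 56.8 z 27.8 F [-0.1  0.3 -0.3] gap -0.0
shift cm [-8.28  0.36  0.07]
rotvec deg to bin-aligned [ 0.3  -0.14  0.11]
```

```bash
python3 -m inch '[[[0,0,0],[-0.7,0.3,0.1],0],[[0,0,0],[-0.7,0,0],0],[[0,0,0],[-0.7,0,0],0],[[0,0,0],[-0.7,0,0],0],[[0,0,0],[-0.7,0,0],0],[[0,0,0],[-0.7,0,0],0],[[0,0,0],[0,0,0],0]]'; python3 go.py -202.6 -31 24; python3 - <<'E'
from meas import *
from go import B,ex,ey
for f in('scene','side'):
    P=cloud(cam(f));m0=near(P,(490,-30),140,42,54)&~near(P,(505,55),30,0,999)
    ctr=np.array([497,-20.])
    for _ in range(6): m=near(P,ctr,66,42,54);ctr,r=circ(P[m])
    print(f,ctr.round(1),r.round(1),'uv',((ctr-B)@ex).round(1),((ctr-B)@ey).round(1))
E
```

```text
t: 3.9
tool_pos: [506.2, 51.6, 24.9]
orientation: [0.534, 0.467, -0.462, -0.532]
wrist_force: [-0.0, 0.4, -0.4]
finger_gap: 0.006
t 3.9 bin uv -202.4 12.5 z 24.9 F [-0.   0.4 -0.4] gap 0.006
shift cm [-4.35  0.07  0.02]
rotvec deg to bin-aligned [ 0.36 -0.1   0.23]
t 3.9 bin uv -202.4 12.5 z 24.9 F [-0.   0.4 -0.4] gap 0.006
rotvec deg to bin-aligned [ 0.36 -0.1   0.23]
scene [501.8 -21.3] 52.8 uv -196.8 -60.3
side [500.  -22.5] 52.7 uv -198.4 -61.8
```

```bash
python3 -m inch '[[[0,0,0],[-0.7,0,-0.2],0],[[0,0,0],[-0.7,0,-0.2],0],[[0,0,0],[-0.7,0,-0.2],0],[[0,0,0],[-0.7,0,-0.1],0],[[0,0,0],[-0.7,0,0],0],[[0,0,0],[-0.7,0,0],0],[[0,0,0],[-0.5,0,0],0],[[0,0,0],[0,0,0],0]]'; python3 - <<'E'
from meas import *
from go import B,ex,ey
for f in('scene','side'):
    c=cam(f);P=cloud(c);ctr=np.array([495,-65.])
    for _ in range(6): m=near(P,ctr,66,42,54);ctr,r=circ(P[m])
    print(f,ctr.round(1),r.round(1),'uv',((ctr-B)@ex).round(1),((ctr-B)@ey).round(1))
    # pedal/bin recheck
    m=near(P,(603,26),45,22,45);d=np.hypot(*(P[...,:2]-B).transpose(2,0,1));m&=(d>85)&(d<140);Q=P[m];w=np.c_[(Q[:,:2]-B)@ex,(Q[:,:2]-B)@ey,Q[:,2]]
    print('ped',len(w),w.mean(0).round(1),np.percentile(w,[1,99],axis=0).round(1).tolist(),cv2.minAreaRect(Q[:,:2].astype(np.float32)))
save('s3',c['img'])
E
```

```text
t: 4.8
tool_pos: [507.2, 1.5, 24.7]
orientation: [0.533, 0.468, -0.462, -0.532]
wrist_force: [-0.2, -0.2, 0.0]
finger_gap: 0.006
t 4.8 bin uv -194.6 -37.0 z 24.7 F [-0.2 -0.2  0. ] gap 0.006
rotvec deg to bin-aligned [ 0.38 -0.    0.28]
scene [504.  -71.3] 52.7 uv -187.9 -109.6
ped 270 [-105.5    0.5   35.6] [[-126.8, -24.8, 28.6], [-84.1, 32.1, 41.3]] ((601.1679077148438, 30.366771697998047), (58.963348388671875, 46.474205017089844), 81.27989959716797)
side [502.4 -72.5] 52.9 uv -189.4 -111.0
ped 226 [-106.1    0.3   35.6] [[-128.3, -26.9, 28.3], [-82.6, 31.2, 41.0]] ((602.4481811523438, 31.044273376464844), (66.66383361816406, 47.58446502685547), 79.25800323486328)
```

View pics/s3.png

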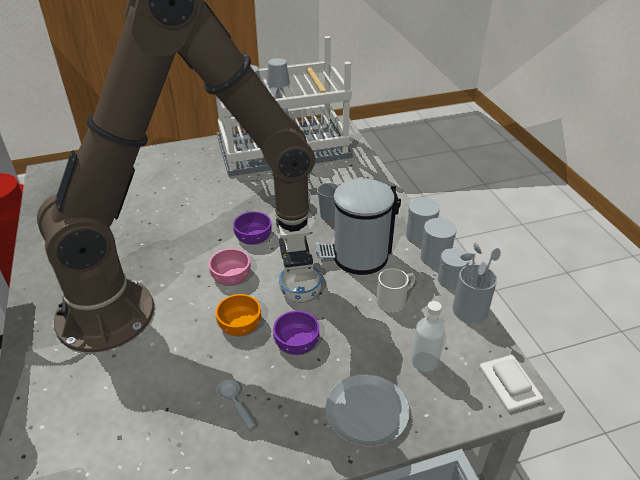

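The bowl is clear at bin-frame y about -110 mm, image (300,283), and upright. I'll back off, lift and tilt the tool away from the bin.

```bash
python3 -m inch '[[[0,0,0],[1,0,0],0],[[0,0,0],[1,0,0],0],[[0,0,0],[0,-3,0],0],[[0,0,0],[0,-3,0],0],[[0,0,0],[0,-3,0],0],[[-7,0,0],[0,0,0],0],[[-7,0,0],[0,0,0],0],[[-6,0,0],[0,0,0],0],[[0,0,0],[0,0,0],0]]'; python3 go.py -107 1 85
```

```text
t: 5.8
tool_pos: [509.0, 33.8, 118.1]
orientation: [0.615, 0.547, -0.373, -0.429]
wrist_force: [0.1, -0.3, -0.8]
finger_gap: 0.002
t 5.8 bin uv -197.1 -4.8 z 118.1 F [ 0.1 -0.3 -0.8] gap 0.002
shift cm [ 0.44  6.29 -7.26]
rotvec deg to bin-aligned [20.71  0.55  0.7 ]
```

```bash
python3 -m inch '[[[0.3,0.5,0.7],[0.2,1.5,-1.8],0],[[0,0,0],[0.2,1.6,-1.8],0],[[0,0,0],[0,1.6,-1.8],0],[[0,0,0],[0,1.5,-1.8],0],[[0,0,0],[0,0,0],0]]'; python3 go.py -107 1 54; python3 - <<'E'
from h import *
save('s4',cam('side')['img'][130:370,180:500].repeat(2,0).repeat(2,1))
E
```

```text
t: 6.3
tool_pos: [602.8, 32.8, 84.1]
orientation: [0.613, 0.541, -0.379, -0.433]
wrist_force: [-0.0, 0.1, 0.3]
finger_gap: 0.007
t 6.3 bin uv -104.1 6.8 z 84.1 F [-0.   0.1  0.3] gap 0.007
shift cm [-0.59  2.73  1.29]
rotvec deg to bin-aligned [19.75  0.34  0.28]
```

View pics/s4.png

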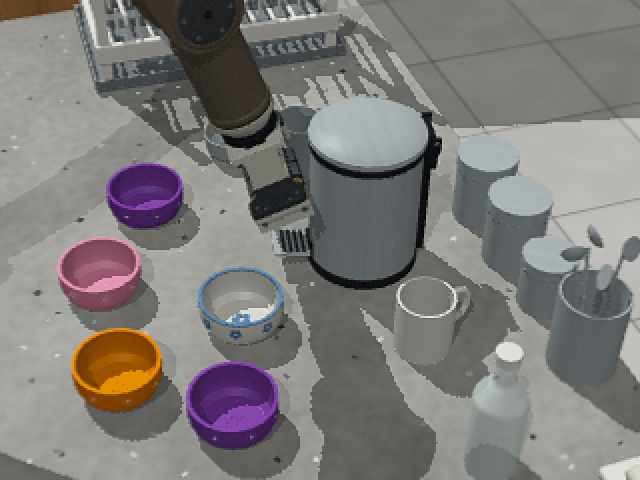

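Gripper at crop (285,200), just above the pedal (292,240), and the lid is untouched. The bowl (240,303) is standing clear. Next I come down slowly to contact.

```bash
python3 -m inch '[[[0,0,0],[-0.3,0.9,0.5],0],[[0,0,0],[-0.3,0.9,0.5],0],[[0,0,0],[0,0.7,0.3],0],[[0,0,0],[0,0,0],0]]'; python3 go.py -108 1 50
```

```text
t: 6.75
tool_pos: [594.4, 27.6, 53.5]
orientation: [0.612, 0.54, -0.381, -0.435]
wrist_force: [-0.4, 0.8, 0.1]
finger_gap: 0.004
t 6.75 bin uv -111.7 0.6 z 53.5 F [-0.4  0.8  0.1] gap 0.004
shift cm [ 0.03  0.45 -0.23]
rotvec deg to bin-aligned [19.4   0.36  0.27]
```

```bash
python3 -m inch '[[[0,0,0],[0,0.2,-0.2],0],[[0,0,0],[0,0.2,-0.1],0],[[0,0,0],[0,0.19,0.07],0],[[0,0,0],[0,0.19,0.07],0],[[0,0,0],[0,0.19,0.07],0],[[0,0,0],[0,0.19,0.07],0]]'; python3 go.py -108 1 25
```

```text
t: 7.35
tool_pos: [598.2, 27.5, 44.0]
orientation: [0.612, 0.54, -0.38, -0.435]
wrist_force: [-6.5, 0.2, 10.2]
finger_gap: 0.003
t 7.35 bin uv -107.9 1.0 z 44.0 F [-6.5  0.2 10.2] gap 0.003
shift cm [-0.01  1.79  0.64]
rotvec deg to bin-aligned [19.45  0.37  0.31]
```

```bash
python3 -m inch '[[[0,0,0],[0,0.19,0.07],0],[[0,0,0],[0,0.19,0.07],0],[[0,0,0],[0,0.19,0.07],0],[[0,0,0],[0,0.19,0.07],0],[[0,0,0],[0,0.19,0.07],0],[[0,0,0],[0,0.19,0.07],0],[[0,0,0],[0,0.19,0.07],0]]'; python3 go.py -108 1 25
```

```text
t: 8.05
tool_pos: [597.4, 27.6, 33.4]
orientation: [0.613, 0.541, -0.379, -0.434]
wrist_force: [-3.7, -0.3, 6.8]
finger_gap: 0.01
t 8.05 bin uv -108.7 1.0 z 33.4 F [-3.7 -0.3  6.8] gap 0.01
shift cm [-0.01  0.81  0.21]
rotvec deg to bin-aligned [19.6   0.32  0.4 ]
```

```bash
python3 -m inch '[[[0,0,0],[0,0.19,0.06],0],[[0,0,0],[0,0.19,0.06],0],[[0,0,0],[0,0.19,0.06],0],[[0,0,0],[0,0.19,0.06],0],[[0,0,0],[0,0.19,0.06],0],[[0,0,0],[0,0.1,0.03],0]]'; python3 go.py -108 1 25;  python3 - <<'E'
from h import *
save('s5',cam('side')['img'][60:300,180:500].repeat(2,0).repeat(2,1))
E
```

```text
t: 8.65
tool_pos: [597.9, 27.6, 24.3]
orientation: [0.613, 0.541, -0.378, -0.434]
wrist_force: [-4.7, -0.4, 10.4]
finger_gap: 0.007
t 8.65 bin uv -108.2 1.0 z 24.3 F [-4.7 -0.4 10.4] gap 0.007
shift cm [-0.   -0.06 -0.04]
rotvec deg to bin-aligned [19.75  0.28  0.44]
```

View pics/s5.png

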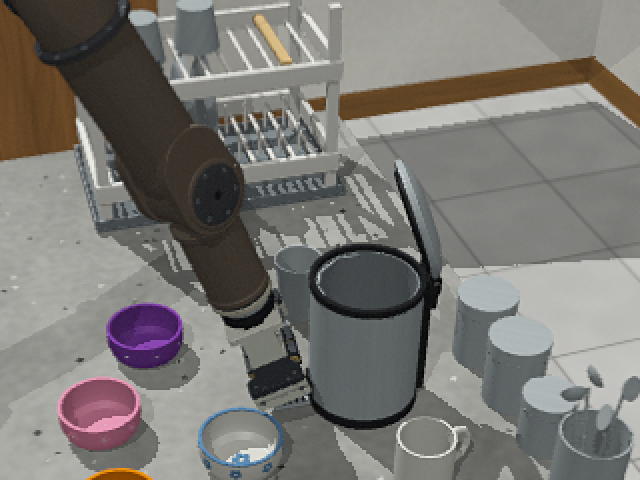

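The lid stands upright at crop (418,220), the gripper stays clear of it, and the force is rising on the stop. I'll press slightly harder and check the lid angle.

```bash
python3 -m inch '[[[0,0,0],[0,0.1,0.03],0],[[0,0,0],[0,0.05,0],0],[[0,0,0],[0,0,0],0],[[0,0,0],[0,0,0],0]]'; python3 - <<'E'
from meas import *
from go import B,ex,ey
for f in('scene','side'):
    P=cloud(cam(f));d=P[...,:2]-B;u=d@ex;v=d@ey;m=(u>50)&(u<180)&(abs(v)<40)&(P[...,2]>255)&(P[...,2]<400);Q=np.c_[u[m],P[m][:,2]]
    vx,vy,_,_=cv2.fitLine(Q.astype(np.float32),cv2.DIST_HUBER,0,.01,.01).ravel();print(f,m.sum(),'incl',np.degrees(np.arctan2(abs(vy),-vx*np.sign(vy))).round(1),'top',Q[:,1].max().round(0),Q.mean(0).round(0))
E
```

```text
t: 9.1
tool_pos: [597.8, 27.5, 25.0]
orientation: [0.613, 0.542, -0.377, -0.434]
wrist_force: [-0.4, 0.6, 1.3]
finger_gap: 0.007
t 9.1 bin uv -108.3 1.0 z 25.0 F [-0.4  0.6  1.3] gap 0.007
rotvec deg to bin-aligned [19.85  0.25  0.47]
scene 578 incl 69.1 top 350.0 [ 68. 308.]
side 32 incl 90.1 top 344.0 [ 55. 316.]
```

```bash
python3 -m inch '[[[0,0,0],[0,0.15,0.05],0],[[0,0,0],[0,0.15,0.05],0],[[0,0,0],[0,0.15,0.05],0],[[0,0,0],[0,0.1,0.03],0],[[0,0,0],[0,0.1,0.03],0]]'; python3 - <<'E'
from meas import *
from go import B,ex,ey
for f in('scene','side'):
    P=cloud(cam(f));d=P[...,:2]-B;u=d@ex;v=d@ey;m=(u>0)&(u<180)&(abs(v)<90)&(P[...,2]>240)&(P[...,2]<400);Q=np.c_[u[m],P[m][:,2]]
    i=Q[:,1]>np.percentile(Q[:,1],97);print(f,m.sum(),'top edge u,z',Q[i].mean(0).round(0),Q[:,1].max().round(0))
E
```

```text
t: 9.7
tool_pos: [598.0, 27.5, 24.0]
orientation: [0.615, 0.543, -0.375, -0.432]
wrist_force: [-8.6, 0.2, 18.1]
finger_gap: 0.01
t 9.7 bin uv -108.1 1.0 z 24.0 F [-8.6  0.2 18.1] gap 0.01
rotvec deg to bin-aligned [20.19  0.21  0.51]
scene 1618 top edge u,z [ 35. 362.] 364.0
side 619 top edge u,z [ 34. 362.] 364.0
```

The lid's top edge measures 1.26 rad about the hinge, with 18 N on the stop, so it is fully open. Now I hold it.

```bash
python3 -m inch '[[[0,0,0],[0,0.08,0.03],0],[[0,0,0],[0,0.08,0.03],0],[[0,0,0],[0,0.08,0.03],0],[[0,0,0],[0,0.08,0.03],0],[[0,0,0],[0,0.08,0.03],0],[[0,0,0],[0,0.08,0.03],0],[[0,0,0],[0,0.08,0.03],0],[[0,0,0],[0,0.08,0.03],0],[[0,0,0],[0,0.08,0.03],0],[[0,0,0],[0,0.08,0.03],0],[[0,0,0],[0,0.08,0.03],0],[[0,0,0],[0,0.08,0.03],0],[[0,0,0],[0,0.08,0.03],0],[[0,0,0],[0,0.08,0.03],0],[[0,0,0],[0,0.08,0.03],0],[[0,0,0],[0,0.08,0.03],0],[[0,0,0],[0,0.08,0.03],0],[[0,0,0],[0,0.08,0.03],0]]'; python3 go.py; python3 -m inch '[[[0,0,0],[0,0.08,0.03],0],[[0,0,0],[0,0.08,0.03],0],[[0,0,0],[0,0.08,0.03],0],[[0,0,0],[0,0.08,0.03],0],[[0,0,0],[0,0.08,0.03],0],[[0,0,0],[0,0.08,0.03],0],[[0,0,0],[0,0.08,0.03],0],[[0,0,0],[0,0.08,0.03],0],[[0,0,0],[0,0.08,0.03],0],[[0,0,0],[0,0.08,0.03],0],[[0,0,0],[0,0.08,0.03],0],[[0,0,0],[0,0.08,0.03],0],[[0,0,0],[0,0.08,0.03],0],[[0,0,0],[0,0.08,0.03],0]]'; python3 go.py -108 1 25
```

```text
t: 11.6
tool_pos: [597.8, 27.5, 24.1]
orientation: [0.618, 0.546, -0.369, -0.428]
wrist_force: [-9.7, -0.0, 17.2]
finger_gap: 0.005
t 11.6 bin uv -108.3 1.0 z 24.1 F [-9.7 -0.  17.2] gap 0.005
rotvec deg to bin-aligned [21.21  0.12  0.62]
t: 13.0
tool_pos: [597.6, 27.5, 24.2]
orientation: [0.621, 0.549, -0.364, -0.424]
wrist_force: [-9.2, -0.0, 18.1]
finger_gap: 0.004
t 13.0 bin uv -108.5 0.9 z 24.2 F [-9.2 -0.  18.1] gap 0.004
shift cm [ 0.01 -0.06 -0.08]
rotvec deg to bin-aligned [22.07  0.04  0.76]
```

```bash
python3 -m inch '[[[0,0,0],[0,0,0],0],[[0,0,0],[0,-0.05,-0.02],0],[[0,0,0],[0,-0.08,-0.03],0],[[0,0,0],[0,-0.08,-0.03],0],[[0,0,0],[0,-0.08,-0.03],0],[[0,0,0],[0,-0.08,-0.03],0],[[0,0,0],[0,-0.08,-0.03],0],[[0,0,0],[0,-0.08,-0.03],0],[[0,0,0],[0,-0.08,-0.03],0],[[0,0,0],[0,-0.08,-0.03],0]]'; python3 go.py -108 1 50
```

```text
t: 14.0
tool_pos: [597.2, 27.6, 32.6]
orientation: [0.621, 0.55, -0.364, -0.424]
wrist_force: [-2.8, 0.2, 4.1]
finger_gap: 0.003
t 14.0 bin uv -108.9 1.0 z 32.6 F [-2.8  0.2  4.1] gap 0.003
shift cm [ 0.03 -1.58 -0.74]
rotvec deg to bin-aligned [22.1   0.04  0.8 ]
```

Still in contact (4 N), rising about 10 mm/s. Continuing.

```bash
python3 -m inch '[[[0,0,0],[0,-0.08,-0.04],0],[[0,0,0],[0,-0.08,-0.04],0],[[0,0,0],[0,-0.08,-0.04],0],[[0,0,0],[0,-0.08,-0.04],0],[[0,0,0],[0,-0.08,-0.04],0],[[0,0,0],[0,-0.08,-0.04],0],[[0,0,0],[0,-0.08,-0.04],0],[[0,0,0],[0,-0.08,-0.04],0],[[0,0,0],[0,-0.08,-0.04],0],[[0,0,0],[0,-0.08,-0.04],0]]'; python3 go.py -108 1 50
```

```text
t: 15.0
tool_pos: [597.9, 27.6, 43.8]
orientation: [0.622, 0.55, -0.363, -0.423]
wrist_force: [-3.4, -0.4, 7.8]
finger_gap: -0.001
t 15.0 bin uv -108.2 1.0 z 43.8 F [-3.4 -0.4  7.8] gap -0.001
shift cm [ 0.01 -0.57 -0.26]
rotvec deg to bin-aligned [22.2   0.05  0.8 ]
```

```bash
python3 -m inch '[[[0,0,0],[0,-0.06,-0.03],0],[[0,0,0],[0,-0.06,-0.03],0],[[0,0,0],[0,-0.06,-0.03],0],[[0,0,0],[0,-0.06,-0.03],0],[[0,0,0],[0,-0.06,-0.03],0],[[0,0,0],[0,-0.06,-0.03],0],[[0,0,0],[0,-0.06,-0.03],0],[[0,0,0],[0,-0.06,-0.03],0],[[0,0,0],[0,-0.06,-0.03],0],[[0,0,0],[0,-0.06,-0.03],0]]'; python3 go.py -108 1 60
```

```text
t: 16.0
tool_pos: [599.3, 27.3, 52.3]
orientation: [0.622, 0.55, -0.363, -0.423]
wrist_force: [-0.4, -0.6, 0.2]
finger_gap: 0.005
t 16.0 bin uv -106.8 0.9 z 52.3 F [-0.4 -0.6  0.2] gap 0.005
shift cm [ 0.02 -0.76 -0.18]
rotvec deg to bin-aligned [22.32  0.03  0.82]
```

Free of the pedal. I'll retreat up and away from the bin, then check.

```bash
python3 -m inch '[[[0,0,0],[0,-0.5,0],0],[[0,0,0],[0,-1,0],0],[[0,0,0],[0,-2,0],0],[[0,0,0],[0,-2,0],0],[[0,0,0],[0,-3,0],0],[[0,0,0],[0,-3,0],0],[[0,0,0],[0,-3,0],0],[[0,0,0],[0,0,0],0],[[0,0,0],[0,0,0],0],[[0,0,0],[0,0,0],0]]'; python3 - <<'E'
from meas import *
from go import B,ex,ey
for f in('scene','side'):
    c=cam(f);P=cloud(c);ctr=np.array([504,-72.])
    for _ in range(6): m=near(P,ctr,66,42,54);ctr,r=circ(P[m])
    print(f,'bowl',ctr.round(1),r.round(1),'v',((ctr-B)@ey).round(1),'rim z',np.percentile(P[m][:,2],[5,50,95]).round(1))
    O=np.load(f+'P.npy')
    for n,a,rr,z in(('mug',(714,-184),60,(20,82)),('bottle',(705,-405),60,(20,180)),('plate',(539,-470),110,(5,25)),('lid',(705,12),60,(205,400)),('tum',(675,225),50,(30,98)),('kat',(600,312),50,(25,45)),('spoon',(273,-365),75,(4,25)),('pur2',(447,-233),60,(20,60)),('ped',(603,26),25,(10,45))):
        p,q=O[near(O,a,rr,*z)],P[near(P,a,rr,*z)];print(n,len(p),len(q),(q.mean(0)-p.mean(0)).round(1))
save('s6',c['img'])
E
```

```text
t: 17.0
tool_pos: [540.0, 33.3, 192.3]
orientation: [0.621, 0.55, -0.365, -0.422]
wrist_force: [-0.5, -1.1, -0.6]
finger_gap: 0.006
t 17.0 bin uv -166.4 -1.1 z 192.3 F [-0.5 -1.1 -0.6] gap 0.006
rotvec deg to bin-aligned [22.13  0.19  0.68]
scene bowl [504.1 -71.4] 52.8 v -109.6 rim z [42.9 48.6 53. ]
mug 989 984 [0.3 0.1 0.1]
bottle 1345 1345 [-0.  -0.  -0.3]
plate 3075 2998 [0.6 1.  0.1]
lid 1395 1401 [ 0.2 -0.  -0.1]
tum 135 134 [-0.7 -0.5  0.7]
kat 152 146 [-0.8  0.3  0.1]
spoon 734 742 [-1.4  1.  -0.1]
pur2 848 854 [-0.3  0.3 -0.3]
ped 207 213 [-0.2  0.  -0.2]
side bowl [502.3 -72.5] 52.9 v -111.0 rim z [42.9 48.4 52.6]
mug 932 914 [ 0.3 -0.1 -0.4]
bottle 1379 1377 [0.1 0.  0. ]
plate 2578 2578 [0.4 0.2 0.1]
lid 968 964 [ 0.3  0.1 -0. ]
tum 436 440 [ 0.2 -0.2 -0.6]
kat 150 21 [ 33.5 -26.3   0.2]
spoon 798 788 [-1.3 -0.5  0.2]
pur2 926 917 [ 0.  -0.2  0.1]
ped 167 172 [ 0.7  0.5 -0.4]
```

View pics/s6.png

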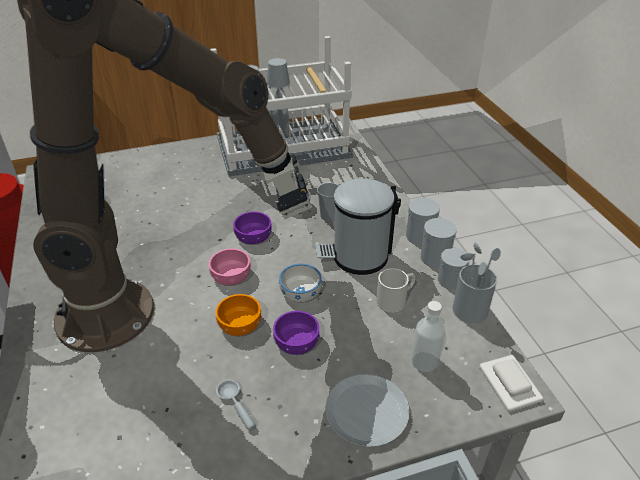

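The lid is shut, the pedal is up at (326,251), and the bowl stands at (300,283). The gripper at (290,190) is free of everything. In the side view the katori is mostly hidden by the gripper; the scene view shows it unmoved.

```bash
python3 -c "
from station import manip
print(manip.job_done())"
```

```text
the job is handed in; nothing more can be done
None
```

I pushed the bowl with the blue flowers clear of the pedal and held the lid fully open for about four seconds. I then let the pedal up at about 10 mm/s, and the job is handed in. The hand-in reports no verdict.

- **Bowl:** it slid along the shelf with the fingertips to about 110 mm from the bin's middle plane, on the side away from the rack. It stands upright with its rim level.
- **Lid:** it measured about 1.26 rad when open, with about 18 N on the pedal's stop. Going by the tread speed, it came down at about 0.5 rad/s. It is now shut, and the pedal is back to within 1 mm of where it started.
- **Other things:** the six bystanders measured within 2 mm of where they began, and the purple bowl nearest the push did not move. I did not re-measure the other look-alike bowls, but they look unmoved in the last picture.
- **Robot:** it touches nothing and the wrist force is about zero.

**Checks that disagreed:**
- **Katori:** in the side view its reading was off by about 40 mm, because the gripper hid most of it. The scene view shows it moved less than 1 mm.
- **Lid angle:** early in the hold the press eased briefly and a rough line fit gave 69° in one view and 90° in the other. I pressed harder, and the lid's top edge then gave 1.26 rad. The four seconds count from that point.

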